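Touch off the toy fort and plant its flagpole

ROBOT

A 7-joint arm with a two-finger parallel gripper is mounted at the origin on the work surface. World frame = base frame: x ahead of the robot, y to its left, z up, the work surface at z = 0. Lengths are in m, angles in rad, forces in N, time in s.
With the tool pointing down it reaches from about 0.4 to 0.85 m from the base axis. Payload 4.5 kg.
Tool frame: the origin (TCP) lies at the very end of the fingers, on their centre line; the grasp point (between the pads) lies 19 mm behind it (bot.grasp_offset is the distance from the TCP to the grasp point, in m); z points along the fingers, y is the line along which they close (so a half turn about z gives the same grasp; the last joint's range is limited). The gripper opens to 85 mm and grips with 20 to 120 N. Pads are 22 mm wide; open, the fingers measure 114 mm over their backs; the gripper's body (76 mm by 85 mm) begins 54 mm behind the grasp point. The pads swing forward as they close: fully open they stand 13 mm farther back than shut.
Start: joints at [-1.308, 0.689, -0.195, 1.565, 0.157, 0.902, -0.215], TCP at [0.142, 0.609, 0.231] pointing down, gripper open.
Joint ranges: [-3.01, 3.01], [-0.46, 2.08], [-1.47, 1.51], [0.13, 2.56], [-1, 4.14], [0.04, 2.09], [-2.66, 2.66]. Speed limits (rad/s): [2.57, 2.57, 3.14, 3.14, 3.14, 3.14, 3.14].

INTERFACE

Orientations are given as a unit quaternion [x, y, z, w].
In Python, from cell import status, get_image, job, silhouettes, pinpoint, bot gives the robot as it stands. The module is installed in compiled form; this text tells all that it offers.
- The arm moves only by the tool play_rows, never from a script. Its argument "targets" is one flat list of numbers, 7 for each row, row after row: the turn, a rotation vector about the tool's x, y, z in degrees, then the shift along the tool's x, y, z in cm, then the finger opening in cm, from 0 to 8.54. A call has exactly 5 rows; each row is the pose to reach, as a shift and turn from the pose commanded when the call began, along the tool's axes at that moment; what a row does not reach only later rows make up. A row lasts 1/12 s, in which the tool goes at most 41.7 mm and 7.16 degrees, less where a joint would pass 70% of its speed; a pose out of reach is approached as far as the arm can. A call with a gripper value outside its range is refused whole. The fingers move at their own pace and stop on an object; the grip force is fixed at half the most. Time passes only in rows, so rows that repeat a pose let the fingers close, or fill a call up. It gives the time, the measured TCP pose, the force, the opening and the grip force at its end, in the units of the state.
- status.get_state(): the state, without advancing time (a new reading comes with each control period).
- get_image(name): name is "scene" or "top" or "wrist"; returns a dict with "image" (400x640x3 uint8, red, green, blue), "z_map" (400x640 float32, m along the optical axis (not along the pixel's ray), 0 where there is no reading), "fx", "fy", "cx", "cy" (pixels), "T" (4x4, takes a point from camera to world coordinates); the wrist camera has in their place "mount" (4x4, takes a point from camera to tool coordinates, whose origin is the TCP and whose axes are the flange's). Camera axes: x right, y down, z forward; pixel columns grow to the right and rows downward; lengths in m; the calibration is good to about 2 mm. The wrist camera is an equidistant fisheye: a pixel r from the principal point sees the ray r / f radians off the axis. A picture is of the moment at which its call begins: read the wrist's pose just before it.
- job.job_done(): hands the job in; it is judged then, once.
Trained networks look in a picture, given as the dict that the camera call returned (one of the last four; its "shot" number tells which), for a name from the list of things; names that differ only in an ending like _2 or _b are one class to them, and where a whole thing is asked for, a point or a joint stands for the part that bears it (a point fixed in the world has none). Each returns a list of dicts, best first, with "p" (0 to 1); they miss things now and then, are a little off and sometimes report something else, mostly with a low value. They report only what shows in the picture. A call takes as long as a camera call. They do not tell look-alikes from the thing itself.
- silhouettes(picture, name): "region" (400x640 bool, what is visible of it).
- pinpoint(picture, name): "xyz" ([x, y, z] in m, in world coordinates, good to about 4 mm: a listed point, or the origin of a listed thing).
The state is a dict: "time": time; "qpos": joint angles; "qvel": joint speeds; "effort": joint torques, N m; "eef_pos": TCP position; "eef_rot": TCP orientation; "wrist_force": force on the tool from outside, world axes, zero at the start; "ft_torque": the same for the moment, N m; "width": finger opening in m; "finger_force": force on a finger pad.
Only numpy, scipy, OpenCV 4.12 (cv2) and the standard library are available. Lean on these libraries where they do the work, as an engineer would, in place of code of your own. Each camera call takes 0.05 s, during which the arm holds its last target. There are 200 camera calls.

TASK

The keep of the toy fort was glued on its board a little out of true, so find it by feel: with the foot of the wooden flagpole held upright, gently touch its long wall on the robot's side, first near the right end and then near the left end, and then touch the middle of its left end wall, resting lightly against it for about half a second each time. Then set the flagpole fully home in the hole in the top of the keep, let it go standing upright, and leave the other toys undisturbed; never push hard on the fort.

Things in the scene. Friction and masses are not known exactly. Their poses are not given: they have to be found in the camera images.
- fort: Toy fort's plywood baseboard, fixed: 140 (x) x 190 (y) x 8 mm. Origin: centre of its underside; z up, x away from the robot, y to the robot's left (yaw up to 0.3 rad either way). On it is glued the keep, see keep_nominal.
- keep_nominal (a point): Centre of the board's top, 8 mm up: where the keep's underside centre should be. Keep: plain wooden block 80 (x) x 120 (y) x 40 mm, walls plain and upright, battlements 12 mm square and 8 mm high on its long edges. Glued by hand: really up to 8 mm off along x and y and turned up to 0.08 rad against the board, different every time; no pose tells it. Rigid: does not shift under 25 N.
- hole_nominal (a point): Where the keep's hole mouth would be if the keep sat true (48 mm above the board's underside). The real hole moves with the keep: in its flat top, axis upright, 40 mm from the keep's near long wall and 95 mm from its left (+y) end wall. Round, 15.6 mm wide plus a 1.5 mm chamfer, 24 mm deep; its floor is 24 mm above the board's underside.
- flagpole: Loose wooden flagpole, about 40 g, 103 mm tall: round foot shaft 14 mm in diameter from 0 to 48 mm (foot edge chamfered 2 mm), then a square grip 18 x 18 mm from 48 to 84 mm, sides along its x and y, then a ball of 22 mm diameter. Origin: centre of its foot; z along it to the ball. At first it stands upright in its holder.
- pole_foot (a point): Centre of the flagpole's foot (same point as the flagpole's origin).
- holder: Wooden holder block, fixed, 60 x 60 x 30 mm, with a hole 17 mm wide and 20 mm deep in its middle where the flagpole stands at first (foot 10 mm above the surface). Origin: centre of its underside.
- roof_block: Bystander: faded red wooden roof block, a gable 44 x 80 mm, 33 mm high. Origin: centre of its underside.
- brick: Bystander: plain wooden brick 35 x 70 x 35 mm. Origin: centre of its underside.
- duck: Bystander: small yellow wooden duck on a wheeled board, 80 x 48 mm, 68 mm high. Origin: under its middle at wheel-bottom height.
Things that resemble listed ones, but are neither listed nor needed, are in the scene too. Of the things that look like the fort, the middle-sized one is meant.

How it is judged:
By the outcome, as a careful person would: the job done as asked, in the order asked, and still so for the second after the job is handed in, with the robot touching nothing.
It also fails if it takes over 72 s, if anything falls off the work surface, if the arm or the gripper's body presses on something with over 40 N, if the wrist force passes 120 N, or if a joint passes its speed limit or range.

## Working session

There is one attempt and no reset: what is moved stays moved. The work goes in short steps, Python scripts to look and compute and a tool call to move; the robot and the scene stay as the last step left them, time stands still between calls to the robot, and variables do not carry over. Pictures are saved under pics/ and viewed, at most 10 in all, crops included, and the job is handed in when it is done.

Besides the shell and the picture viewer there is one more tool, called in YAML: its name, and indented under it one key for each argument. play_rows: Moves the arm, as the interface text tells. Its arguments: {"type":"object","properties":{"targets":{"type":"array","items":{"type":"number"}}},"required":["targets"]}

```bash
mkdir -p pics; cat > h.py <<'E'
import numpy as np, cv2
from cell import status,get_image,job,silhouettes,pinpoint,bot
from scipy.spatial.transform import Rotation as R
def save(n,im): cv2.imwrite('pics/'+n,np.ascontiguousarray(im[:,:,::-1]))
def cloud(d):
    z=d['z_map'];v,u=np.mgrid[:z.shape[0],:z.shape[1]]
    P=np.stack([(u-d['cx'])/d['fx']*z,(v-d['cy'])/d['fy']*z,z,np.ones_like(z)],-1)@np.array(d['T']).T
    P=P[...,:3];P[z==0]=np.nan;return P
def pix(d,p):
    c=np.linalg.inv(d['T'])@np.r_[p,1];return c[0]/c[2]*d['fx']+d['cx'],c[1]/c[2]*d['fy']+d['cy']
E
python3 - <<'E'
from h import *
s=status.get_state();print(s);print(bot.grasp_offset)
for n in('top','scene'):
    d=get_image(n);save(n+'0.png',d['image'])
    print(n,np.round(d['T'],3).tolist(),d['fx'])
    for k in ['fort','keep_nominal','hole_nominal','flagpole','holder','roof_block','brick','duck']:
        print(k,[(round(r['p'],2),np.round(r['xyz'],3).tolist(),np.round(pix(d,r['xyz'])).tolist()) for r in pinpoint(d,k)][:4])
E
```

```text
{'time': 0.0, 'qpos': array([-1.30821303,  0.69004037, -0.19450206,  1.56639077,  0.15729923,
        0.90248332, -0.21508181]), 'qvel': array([-0.00072577, -0.00046923, -0.00026966,  0.00048211, -0.00059158,
       -0.00035992, -0.00046881]), 'effort': array([ 1.14054878e-04, -5.39606416e+01, -1.26668852e+00, -1.58538973e+01,
        9.03228123e-03,  9.45225387e-03,  1.77834025e-06]), 'eef_pos': array([0.14164835, 0.60804363, 0.2304361 ]), 'eef_rot': array([ 1.14093268e-01,  9.93469574e-01, -9.64372809e-04, -3.97651265e-05]), 'wrist_force': array([0.16727463, 0.15726645, 0.49049061]), 'ft_torque': array([-0.063258  , -0.02378139, -0.02329005]), 'finger_force': 0.0, 'width': 0.08507545403740623}
0.0187
top [[-0.014, -0.983, 0.182, 0.397], [-1.0, 0.012, -0.011, 0.023], [0.009, -0.182, -0.983, 0.964], [0.0, 0.0, 0.0, 1.0]] 373.8394064661545
fort [(0.93, [0.542, -0.146, 0.002], [374.0, 210.0]), (0.69, [0.338, 0.146, 0.0], [261.0, 292.0]), (0.62, [0.332, -0.201, 0.001], [399.0, 293.0])]
keep_nominal [(0.9, [0.335, 0.143, 0.012], [261.0, 294.0]), (0.88, [0.549, -0.151, 0.009], [376.0, 207
[... 720 characters left out ...]
[355.0, 154.0]), (0.72, [0.546, -0.145, -0.001], [296.0, 188.0]), (0.71, [0.336, 0.149, 0.0], [433.0, 227.0])]
keep_nominal [(0.87, [0.544, -0.148, 0.004], [296.0, 185.0]), (0.83, [0.325, -0.203, 0.007], [355.0, 152.0])]
hole_nominal [(0.97, [0.546, -0.178, 0.047], [290.0, 166.0]), (0.61, [0.322, -0.224, 0.035], [352.0, 140.0]), (0.57, [0.338, 0.098, 0.065], [422.0, 193.0])]
flagpole [(0.65, [0.58, 0.264, 0.01], [376.0, 305.0]), (0.63, [0.774, 0.186, 0.0], [264.0, 320.0])]
holder [(0.93, [0.58, 0.261, -0.001], [374.0, 307.0])]
roof_block [(0.97, [0.758, -0.223, -0.002], [210.0, 197.0])]
brick [(0.73, [0.772, 0.182, 0.0], [264.0, 318.0])]
duck [(0.59, [0.772, -0.021, -0.002], [229.0, 249.0])]
```

View pics/top0.png

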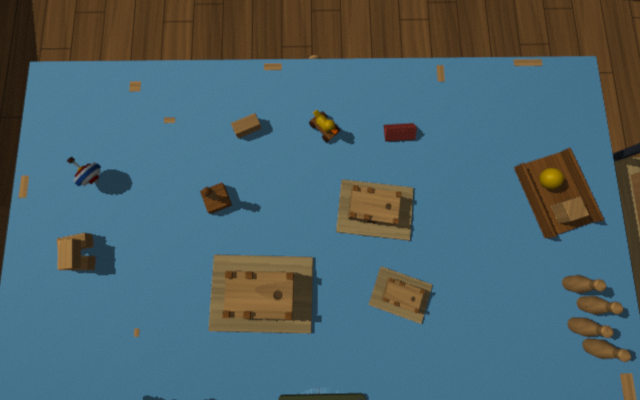

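View pics/scene0.png

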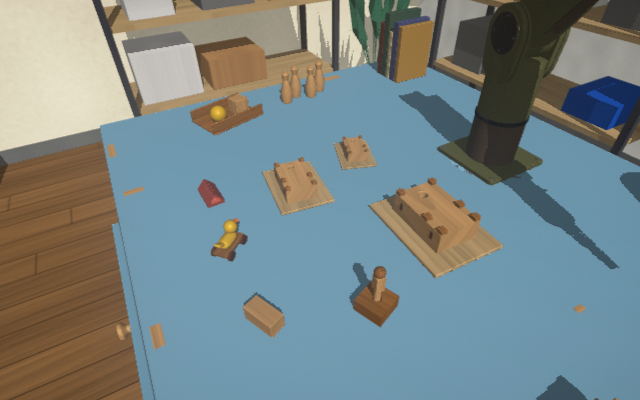

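Candidates for the fort in the top picture: large (261,292), middle (374,210), small (400,294). I choose the middle one at (374,210). The flagpole stands in its holder at (215,197). Next I measure them and crop the fort.

```bash
python3 - <<'E'
from h import *
def rect(P):
    r=cv2.minAreaRect((P[:,:2]*1000).astype(np.float32));return np.round(r[0],1),np.round(r[1],1),round(r[2],1)
for n in('top','scene'):
    d=get_image(n);P=cloud(d)
    near=lambda c,r:(np.abs(P[...,0]-c[0])<r)&(np.abs(P[...,1]-c[1])<r)
    m=near((.545,-.147),.13)
    z=P[...,2]
    for nm,lo,hi in(('board',.004,.013),('all',.004,.08),('top',.044,.052)):
        q=P[m&(z>lo)&(z<hi)];print(n,nm,len(q),*rect(q),q.mean(0).round(4))
    m=near((.58,.264),.06)
    for nm,lo,hi in(('holder',.025,.034),('grip',.055,.095),('ball',.095,.12)):
        q=P[m&(z>lo)&(z<hi)];print(n,nm,len(q),*(rect(q) if len(q) else ()),q.mean(0).round(4), np.nanmax(z[m]))
    if n=='top':
        a=cv2.resize(d['image'][165:255,325:425],None,fx=4,fy=4,interpolation=2)
        b=cv2.resize(d['image'][165:255,190:240],None,fx=4,fy=4,interpolation=2);save('crop.png',np.hstack([a,b]))
E
```

```text
top board 2304 [ 545.5 -148. ] [259.8 258. ] 89.3 [ 0.5359 -0.1492  0.0082]
top all 3995 [ 545.5 -148. ] [259.8 258. ] 89.3 [ 0.5413 -0.1453  0.0247]
top top 1356 [ 551.3 -141.4] [120.4  80.4] 81.0 [ 0.5509 -0.1412  0.0484]
top holder 436 [578.8 262. ] [61.2 60. ] 21.9 [0.5752 0.2583 0.0302] 0.11604394323792078
top grip 46 [573.8 258.1] [12.3 23.9] 39.5 [0.5748 0.2563 0.0778] 0.11604394323792078
top ball 73 [578.  260.9] [21.2 18.6] 0.6 [0.577  0.2601 0.1086] 0.11604394323792078
scene board 1144 [ 544.2 -146.4] [191.  139.7] 82.4 [ 0.5561 -0.1178  0.0072]
scene all 2472 [ 544.2 -146.4] [191.  139.7] 82.4 [ 0.5557 -0.1217  0.0259]
scene top 814 [ 549.7 -140.1] [125.8  80.5] 80.7 [ 0.5505 -0.1374  0.0471]
scene holder 788 [577.8 262.2] [61.8 61.5] 21.2 [0.5813 0.2671 0.0288] 0.11339847225523447
scene grip 192 [582.4 266.3] [13.7 24.4] 39.9 [0.5816 0.2671 0.0769] 0.11339847225523447
scene ball 131 [578.8 264.1] [18.3 20.7] 55.3 [0.5806 0.2655 0.1065] 0.11339847225523447
```

View pics/crop.png

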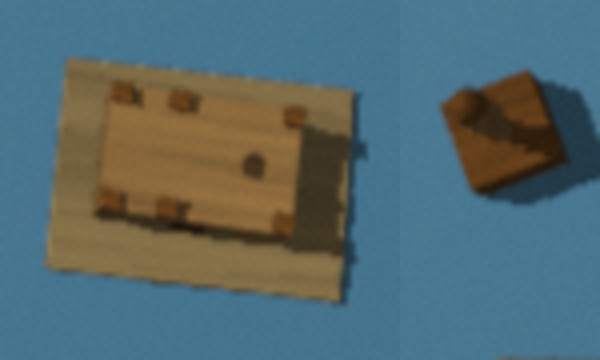

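The crop confirms the middle fort: the depth rectangle is 140 x 191 mm, and the hole is near its right end at crop (253,165). The dark holder with the pole is beside it. Next I fit the yaw of the grip and work out the first move.

```bash
cat >> h.py <<'E'
def go(p,yaw_y=None,dz=None):
    """shift (cm, tool axes) and turn (deg) to reach TCP p with tool y along yaw_y (rad, mod pi), tool down"""
    s=status.get_state();r=R.from_quat(s['eef_rot']);M=r.as_matrix()
    t=M.T@(np.array(p)-s['eef_pos'])*100
    if yaw_y is None: yaw_y=np.arctan2(M[1,1],M[0,1])
    y=np.array([np.cos(yaw_y),np.sin(yaw_y),0]); y*=np.sign(y@M[:,1]);z=np.array([0,0,-1.])
    G=np.c_[np.cross(y,z),y,z]
    rv=np.degrees((r.inv()*R.from_matrix(G)).as_rotvec())
    print('t',s['time'].round(2) if hasattr(s['time'],'round') else s['time'],'pos',s['eef_pos'].round(4),'turn',rv.round(2),'shift',t.round(2),'F',s['wrist_force'].round(2),'w',round(s['width'],4),'q7',s['qpos'][6].round(2));return t,rv
E
python3 - <<'E'
from h import *
from scipy.optimize import minimize
d=get_image('scene');P=cloud(d);z=P[...,2]
m=(np.hypot(P[...,0]-.58,P[...,1]-.264)<.03)&(z>.062)&(z<.09);Q=P[m][:,:2]
def f(v):
    a=v[2];D=(Q-v[:2])@np.array([[np.cos(a),-np.sin(a)],[np.sin(a),np.cos(a)]])
    return np.abs(np.abs(D).max(1)-.009).mean()*1e3
for a in np.radians(range(0,90,10)):
    r=minimize(f,[.579,.263,a],method='Nelder-Mead',options=dict(initial_simplex=[[.579,.263,a],[.585,.263,a],[.579,.269,a],[.579,.263,a+.15]]));print(np.degrees(r.x[2]).round(1),r.x[:2].round(4),round(r.fun,3))
go([.579,.263,.2])
E
```

```text
-6.9 [0.5775 0.262 ] 0.361
-7.1 [0.5775 0.262 ] 0.361
-7.1 [0.5775 0.262 ] 0.361
-7.1 [0.5775 0.262 ] 0.361
83.0 [0.5775 0.262 ] 0.361
82.9 [0.5775 0.262 ] 0.361
83.2 [0.5775 0.262 ] 0.361
82.9 [0.5775 0.262 ] 0.361
83.1 [0.5775 0.262 ] 0.361
t 1.05 pos [0.1417 0.6087 0.2313] turn [ 0.  0. -0.] shift [-50.43 -23.76   3.13] F [-0.47  0.19  0.16] w 0.0852 q7 -0.22
```

play_rows:
  targets: [0,0,-2,-4,-2,0.2,8.5,0,0,-4,-8,-4,0.5,8.5,0,0,-6,-12,-6,0.8,8.5,0,0,-6,-16,-8,1,8.5,0,0,-6,-18,-8.5,1,8.5]

```text
time: 1.47
eef_pos: [0.3002, 0.4815, 0.221]
eef_rot: [0.063, 0.998, -0.001, 0.0]
wrist_force: [0.4, -0.0, -0.3]
width: 0.0851
finger_force: 0.0
```

```bash
python3 -c "
from h import *
go([.5775,.262,.2],np.radians(83))"
```

```text
t 1.4667 pos [0.3002 0.4815 0.221 ] turn [-0.16  0.06 -0.23] shift [-30.27 -18.28   2.18] F [ 0.43 -0.04 -0.35] w 0.0851 q7 0.15
```

play_rows:
  targets: [0,0,0,-3.4,-2,0.3,8.5,0,0,0,-6.8,-4,0.5,8.5,0,0,0,-10.2,-6,0.8,8.5,0,0,0,-13.6,-8.2,1,8.5,0,0,0,-17,-10.2,1.2,8.5]

```text
time: 1.88
eef_pos: [0.4552, 0.3611, 0.2093]
eef_rot: [0.062, 0.998, -0.0, 0.0]
wrist_force: [0.6, 0.6, -1.0]
width: 0.0852
finger_force: 0.0
```

```bash
python3 -c "
from h import *
go([.5775,.262,.2],np.radians(83))"
```

```text
t 1.8833 pos [0.4552 0.3611 0.2093] turn [-0.01  0.01 -0.12] shift [-13.36  -8.32   0.93] F [ 0.55  0.59 -0.97] w 0.0852 q7 0.47
```

play_rows:
  targets: [0,0,0,-3.4,-2.1,0.3,8.5,0,0,0,-6.8,-4.2,0.6,8.5,0,0,0,-10.2,-6.3,0.9,8.5,0,0,0,-13,-8,0.9,8.5,0,0,0,-13,-8,0.9,8.5]

```text
time: 2.3
eef_pos: [0.5801, 0.2584, 0.1997]
eef_rot: [0.068, 0.998, -0.003, 0.003]
wrist_force: [1.0, -1.3, 0.6]
width: 0.085
finger_force: 0.0
```

```bash
python3 - <<'E'
from h import *
s=status.get_state();d=get_image('wrist');save('w1.png',d['image'])
print(np.round(d['mount'],3).tolist(),d['fx'],d['cx'],d['cy'])
for k in('flagpole','holder'):
    for r in pinpoint(d,k)[:2]:print(k,r['p'],np.round(r['xyz'],4))
go([.5775,.262,.057],np.radians(83))
E
```

```text
[[-0.0, -0.958, -0.287, 0.074], [1.0, -0.0, -0.0, -0.0], [0.0, -0.287, 0.958, -0.143], [0.0, 0.0, 0.0, 1.0]] 309.70691628693146 322.1113710771048 200.51867940665687
flagpole 0.94 [0.5782 0.2618 0.0066]
holder 0.98 [ 0.5756  0.2639 -0.0011]
t 2.45 pos [0.5727 0.2676 0.2002] turn [ 0.04 -0.05 -0.14] shift [-0.56 -0.51 14.31] F [-0.67 -0.33 -0.15] w 0.0849 q7 0.72
```

View pics/w1.png

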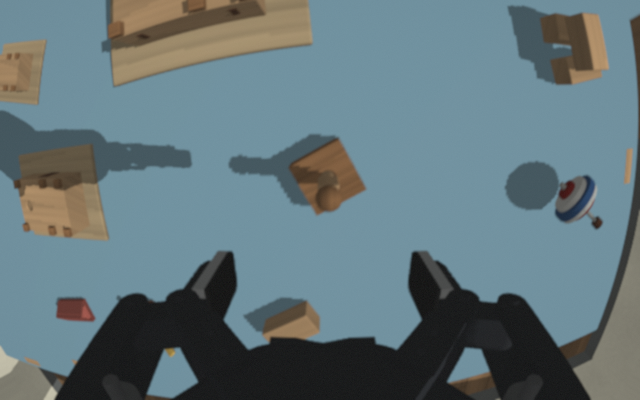

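The ball is at (328,193) between the open fingers, and the holder is at (328,176), so descending is safe.

play_rows:
  targets: [0,0,0,-0.5,-0.5,1,8.5,0,0,0,-0.5,-0.5,3,8.5,0,0,0,-0.5,-0.5,5.5,8.5,0,0,0,-0.5,-0.5,8,8.5,0,0,0,-0.5,-0.5,9,8.5]

```text
time: 2.87
eef_pos: [0.5742, 0.2618, 0.1067]
eef_rot: [0.061, 0.998, -0.001, -0.003]
wrist_force: [0.2, 0.3, -0.9]
width: 0.085
finger_force: 0.0
```

```bash
python3 -c "
from h import *
go([.578,.262,.057],np.radians(83))"
```

```text
t 2.8667 pos [0.5742 0.2618 0.1067] turn [-0.17 -0.3   0.05] shift [-0.4   0.08  4.97] F [ 0.15  0.28 -0.9 ] w 0.085 q7 0.69
```

play_rows:
  targets: [0,0,0,-0.2,0,1.5,8.5,0,0,0,-0.2,0,3,8.5,0,0,0,-0.2,0,4.5,8.5,0,0,0,-0.2,0,5,8.5,0,0,0,-0.2,0,5,8.5]

```text
time: 3.28
eef_pos: [0.5785, 0.2617, 0.0592]
eef_rot: [0.062, 0.998, -0.0, -0.001]
wrist_force: [-0.4, -0.6, 0.2]
width: 0.0849
finger_force: 0.0
```

play_rows:
  targets: [0,0,0,0,0,0,8.5,0,0,0,0,0,0,8.5,0,0,0,0,0,0,8.5,0,0,0,0,0,0,8.5,0,0,0,0,0,0,8.5]

```text
time: 3.7
eef_pos: [0.5797, 0.2617, 0.061]
eef_rot: [0.062, 0.998, 0.0, 0.001]
wrist_force: [0.6, -0.1, 0.0]
width: 0.0851
finger_force: 0.0
```

```bash
python3 -c "
from h import *
go([.578,.262,.057],np.radians(83))"
```

```text
t 3.7 pos [0.5797 0.2617 0.061 ] turn [ 0.04  0.06 -0.11] shift [0.17 0.   0.4 ] F [ 0.61 -0.15  0.03] w 0.0851 q7 0.67
```

play_rows:
  targets: [0,0,0,0.15,0,0.3,8.5,0,0,0,0.15,0,0.3,8.5,0,0,0,0.15,0,0.3,4,0,0,0,0.15,0,0.3,2.5,0,0,0,0.15,0,0.3,1.5]

```text
time: 4.12
eef_pos: [0.5778, 0.2618, 0.0573]
eef_rot: [0.062, 0.998, 0.0, -0.0]
wrist_force: [1.1, 0.4, 0.2]
width: 0.0513
finger_force: 0.0
```

play_rows:
  targets: [0,0,0,0,0,0,1,0,0,0,0,0,0,1,0,0,0,0,0,0,1,0,0,0,0,0,0,1,0,0,0,0,0,0,1]

```text
time: 4.53
eef_pos: [0.5779, 0.2618, 0.0574]
eef_rot: [0.062, 0.998, 0.0, 0.0]
wrist_force: [0.3, -0.7, 0.9]
width: 0.0175
finger_force: 58.4
```

play_rows:
  targets: [0,0,0,0,0,0,1,0,0,0,0,0,0,1,0,0,0,0,0,0,1,0,0,0,0,0,0,1,0,0,0,0,0,0,1]

```text
time: 4.95
eef_pos: [0.5778, 0.2618, 0.0574]
eef_rot: [0.062, 0.998, 0.0, 0.0]
wrist_force: [0.1, -0.5, 1.2]
width: 0.0174
finger_force: 58.4
```

play_rows:
  targets: [0,0,0,0,0,-1,1,0,0,0,0,0,-3,1,0,0,0,0,0,-6,1,0,0,0,0,0,-8.5,1,0,0,0,0,0,-9.5,1]

```text
time: 5.37
eef_pos: [0.5795, 0.2629, 0.1564]
eef_rot: [0.062, 0.998, 0.002, 0.002]
wrist_force: [1.1, 0.4, -0.2]
width: 0.0177
finger_force: 59.1
```

```bash
python3 -c "
from h import *
go([.4834,-.1688,.15],np.radians(81))"
```

```text
t 5.3667 pos [0.5795 0.2629 0.1564] turn [0.22 0.26 1.88] shift [  4.19 -44.03   0.45] F [ 1.12  0.36 -0.2 ] w 0.0177 q7 0.71
```

play_rows:
  targets: [0,0,0.5,0.2,-2.5,0,1,0,0,1,0.5,-6,0,1,0,0,1.5,0.9,-9.5,0,1,0,0,1.9,1.3,-13,0,1,0,0,1.9,1.6,-16.5,0,1]

```text
time: 5.78
eef_pos: [0.5403, 0.0985, 0.1521]
eef_rot: [0.078, 0.997, -0.0, -0.0]
wrist_force: [1.4, -1.1, -0.2]
width: 0.0172
finger_force: 59.1
```

play_rows:
  targets: [0,0,0,0.5,-3.5,0,1,0,0,0,0.9,-7,0,1,0,0,0,1.3,-10.5,0,1,0,0,0,1.6,-14,0,1,0,0,0,2,-17,0,1]

```text
time: 6.2
eef_pos: [0.4939, -0.0674, 0.1521]
eef_rot: [0.079, 0.997, -0.0, -0.0]
wrist_force: [0.6, -0.8, 0.1]
width: 0.0174
finger_force: 59.1
```

```bash
python3 -c "
from h import *
go([.4834,-.1688,.15],np.radians(81))"
```

```text
t 6.2 pos [ 0.4939 -0.0674  0.1521] turn [-0.06 -0.05 -0.09] shift [ -0.56 -10.18   0.22] F [ 0.56 -0.83  0.06] w 0.0174 q7 1.07
```

play_rows:
  targets: [0,0,0,-0.2,-3.5,0,1,0,0,0,-0.4,-7,0,1,0,0,0,-0.5,-9.5,0,1,0,0,0,-0.5,-10,0,1,0,0,0,-0.5,-10,0,1]

```text
time: 6.62
eef_pos: [0.4834, -0.167, 0.1519]
eef_rot: [0.081, 0.997, -0.001, -0.0]
wrist_force: [-0.4, 0.9, -0.0]
width: 0.0171
finger_force: 59.1
```

```bash
python3 - <<'E'
from h import *
d=get_image('wrist');a=d['image'];save('w2.png',a)
for k in('pole_foot','hole_nominal','keep_nominal'):
    for r in pinpoint(d,k)[:2]:print(k,r['p'],np.round(r['xyz'],4))
d=get_image('scene');P=cloud(d)
t=status.get_state()['eef_pos']
m=(np.hypot(P[...,0]-t[0],P[...,1]-t[1])<.03)&(P[...,2]<t[2]-.003)&(P[...,2]>.07);q=P[m];print(len(q),np.nanmin(q[:,2]) if len(q) else 0)
for lo in np.arange(.1,.15,.01):
    w=q[(q[:,2]>lo)&(q[:,2]<lo+.01)];print(lo.round(2),len(w),w.mean(0).round(4))
go([.4834,-.1688,.0675],np.radians(81))
E
```

```text
pole_foot 0.81 [ 0.4844 -0.1658  0.1001]
hole_nominal 0.86 [ 0.3229 -0.2237  0.0373]
hole_nominal 0.82 [0.3346 0.1019 0.0667]
keep_nominal 0.57 [ 0.3325 -0.1974  0.0059]
keep_nominal 0.57 [ 0.485  -0.1668  0.1041]
84 0.10431730119583915
0.1 10 [ 0.4862 -0.1576  0.1078]
0.11 17 [ 0.4869 -0.1581  0.1146]
0.12 22 [ 0.4864 -0.158   0.1247]
0.13 21 [ 0.4864 -0.1581  0.1347]
0.14 14 [ 0.4859 -0.1585  0.1429]
t 6.8667 pos [ 0.4849 -0.1622  0.1523] turn [0.07 0.   0.18] shift [ 0.04 -0.68  8.48] F [ 0.27  0.05 -0.19] w 0.0174 q7 1.25
```

View pics/w2.png

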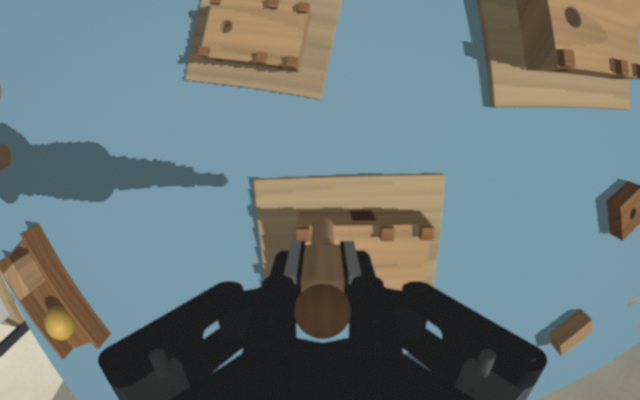

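The pole hangs upright between the pads with its foot at (322,222), just on the robot's side of the near wall and between battlements. Descending.

play_rows:
  targets: [0,0,0,0.2,-0.6,2,1,0,0,0,0.2,-0.6,4.5,1,0,0,0,0.2,-0.6,7,1,0,0,0,0.2,-0.6,8.4,1,0,0,0,0.2,-0.6,8.4,1]

```text
time: 7.28
eef_pos: [0.4802, -0.1679, 0.0659]
eef_rot: [0.077, 0.997, 0.001, -0.002]
wrist_force: [-0.1, -1.1, -0.3]
width: 0.0178
finger_force: 59.1
```

play_rows:
  targets: [0,0,0,0,0,0,1,0,0,0,0,0,0,1,0,0,0,0,0,0,1,0,0,0,0,0,0,1,0,0,0,0,0,0,1]

```text
time: 7.7
eef_pos: [0.482, -0.1701, 0.0691]
eef_rot: [0.079, 0.997, -0.0, 0.001]
wrist_force: [-0.3, -0.3, -1.3]
width: 0.0178
finger_force: 59.1
```

```bash
python3 -c "
from h import *
go([.4981,-.1711,.0675],np.radians(81))"
```

```text
t 7.7 pos [ 0.482  -0.1701  0.0691] turn [-0.    0.09 -0.01] shift [-1.6   0.15  0.16] F [-0.29 -0.31 -1.34] w 0.0178 q7 1.18
```

play_rows:
  targets: [0,0,0,-0.3,0,0.1,1,0,0,0,-0.6,0,0.1,1,0,0,0,-0.8,0,0.1,1,0,0,0,-0.9,0,0.1,1,0,0,0,-1,0,0.1,1]

```text
time: 8.12
eef_pos: [0.4916, -0.1715, 0.0672]
eef_rot: [0.079, 0.997, 0.0, 0.0]
wrist_force: [0.2, -0.5, -1.1]
width: 0.0175
finger_force: 59.1
```

play_rows:
  targets: [0,0,0,-0.05,0,0,1,0,0,0,-0.1,0,0,1,0,0,0,-0.15,0,0,1,0,0,0,-0.2,0,0,1,0,0,0,-0.25,0,0,1]

```text
time: 8.53
eef_pos: [0.4938, -0.1719, 0.0672]
eef_rot: [0.079, 0.997, 0.0, -0.0]
wrist_force: [-1.0, 1.1, 0.4]
width: 0.0173
finger_force: 59.1
```

play_rows:
  targets: [0,0,0,-0.04,0,0,1,0,0,0,-0.08,0,0,1,0,0,0,-0.12,0,0,1,0,0,0,-0.16,0,0,1,0,0,0,-0.2,0,0,1]

```text
time: 8.95
eef_pos: [0.4958, -0.1722, 0.0673]
eef_rot: [0.079, 0.997, 0.0, -0.0]
wrist_force: [0.2, 0.6, -0.3]
width: 0.0176
finger_force: 59.1
```

play_rows:
  targets: [0,0,0,-0.03,0,0,1,0,0,0,-0.06,0,0,1,0,0,0,-0.09,0,0,1,0,0,0,-0.12,0,0,1,0,0,0,-0.12,0,0,1]

```text
time: 9.37
eef_pos: [0.4971, -0.1724, 0.0673]
eef_rot: [0.079, 0.997, 0.0, 0.0]
wrist_force: [0.4, -0.6, -1.2]
width: 0.0175
finger_force: 59.1
```

play_rows:
  targets: [0,0,0,-0.03,0,0,1,0,0,0,-0.06,0,0,1,0,0,0,-0.08,0,0,1,0,0,0,-0.1,0,0,1,0,0,0,-0.1,0,0,1]

```text
time: 9.78
eef_pos: [0.4976, -0.1725, 0.0672]
eef_rot: [0.079, 0.997, 0.0, -0.0]
wrist_force: [-0.9, 0.6, 0.3]
width: 0.0176
finger_force: 59.1
```

play_rows:
  targets: [0,0,0,-0.03,0,0,1,0,0,0,-0.05,0,0,1,0,0,0,-0.05,0,0,1,0,0,0,-0.05,0,0,1,0,0,0,-0.05,0,0,1]

```text
time: 10.2
eef_pos: [0.4977, -0.1725, 0.0671]
eef_rot: [0.079, 0.997, 0.0, -0.001]
wrist_force: [-2.8, 0.8, 0.5]
width: 0.0176
finger_force: 59.2
```

```bash
cat > st.py <<'E'
from h import *
L=[]
for i in range(4): 
    s=status.get_state();L.append(np.r_[s['eef_pos']*1e3,s['wrist_force'],s['ft_torque']])
    if i<3:get_image('top')
print(np.round(L,2));print('mean',np.mean(L,0).round(2),s['time'])
go([.4981,-.1711,.0675],np.radians(81))
E
python3 st.py
```

```text
[[ 4.9770e+02 -1.7252e+02  6.7130e+01 -2.8400e+00  8.3000e-01  5.4000e-01
   1.6000e-01  6.7000e-01 -3.0000e-02]
 [ 4.9774e+02 -1.7253e+02  6.7150e+01 -3.0600e+00  4.8000e-01  4.0000e-02
   2.0000e-01  7.1000e-01 -3.0000e-02]
 [ 4.9775e+02 -1.7256e+02  6.7160e+01 -2.7700e+00  5.8000e-01  1.0800e+00
   1.6000e-01  7.8000e-01  1.0000e-02]
 [ 4.9777e+02 -1.7254e+02  6.7130e+01 -3.1100e+00  1.7200e+00  8.1000e-01
   1.9000e-01  8.1000e-01 -1.0000e-02]]
mean [ 4.9774e+02 -1.7254e+02  6.7150e+01 -2.9500e+00  9.0000e-01  6.2000e-01
  1.8000e-01  7.4000e-01 -2.0000e-02] 10.35
t 10.35 pos [ 0.4978 -0.1725  0.0671] turn [-0.   -0.08 -0.01] shift [-0.01  0.15 -0.04] F [-3.11  1.72  0.81] w 0.0174 q7 1.2
```

Contact is about 3 N. I hold it through half a second, then back off and slide over to the left end.

play_rows:
  targets: [0,0,0,0,0,0,1,0,0,0,0,0,0,1,0,0,0,0,0,0,1,0,0,0,0,0,0,1,0,0,0,0,0,0,1]

```text
time: 10.77
eef_pos: [0.4979, -0.1726, 0.0672]
eef_rot: [0.079, 0.997, 0.0, -0.001]
wrist_force: [-4.8, 1.5, 1.8]
width: 0.0173
finger_force: 59.2
```

```bash
python3 st.py
```

```text
[[ 4.9786e+02 -1.7256e+02  6.7160e+01 -4.8400e+00  1.5400e+00  1.7600e+00
   2.8000e-01  1.1300e+00  2.0000e-02]
 [ 4.9783e+02 -1.7254e+02  6.7140e+01 -4.5600e+00  6.2000e-01  5.4000e-01
   2.7000e-01  1.2000e+00 -2.0000e-02]
 [ 4.9786e+02 -1.7256e+02  6.7160e+01 -5.0100e+00  1.3600e+00  1.1400e+00
   1.9000e-01  1.2400e+00  2.0000e-02]
 [ 4.9785e+02 -1.7259e+02  6.7140e+01 -4.5200e+00  8.9000e-01  1.3400e+00
   2.6000e-01  1.2200e+00  5.0000e-02]]
mean [ 4.9785e+02 -1.7256e+02  6.7150e+01 -4.7300e+00  1.1000e+00  1.1900e+00
  2.5000e-01  1.2000e+00  2.0000e-02] 10.9167
t 10.9167 pos [ 0.4979 -0.1726  0.0671] turn [-0.01 -0.07 -0.01] shift [-0.    0.15 -0.04] F [-4.52  0.89  1.34] w 0.0171 q7 1.2
```

play_rows:
  targets: [0,0,0,0.2,0,0,1,0,0,0,0.5,0,0,1,0,0,0,0.9,0,0,1,0,0,0,0.9,1.5,0,1,0,0,0,0.9,3.5,0,1]

```text
time: 11.33
eef_pos: [0.4958, -0.1387, 0.0675]
eef_rot: [0.081, 0.997, -0.001, 0.001]
wrist_force: [0.2, 0.2, 0.0]
width: 0.0175
finger_force: 59.1
```

play_rows:
  targets: [0,0,0,0,1.5,0,1,0,0,0,0,3,0,1,0,0,0,0,4,0,1,0,0,0,0,4.2,0,1,0,0,0,0,4.2,0,1]

```text
time: 11.75
eef_pos: [0.5024, -0.0946, 0.0674]
eef_rot: [0.078, 0.997, 0.0, 0.001]
wrist_force: [0.7, -0.1, -0.7]
width: 0.0172
finger_force: 59.1
```

```bash
python3 st.py
```

```text
[[ 5.0238e+02 -9.4580e+01  6.7430e+01  6.8000e-01 -1.0000e-01 -6.8000e-01
   2.0000e-02 -2.0000e-02 -2.0000e-02]
 [ 5.0194e+02 -9.5770e+01  6.7370e+01 -3.0000e-02 -1.0200e+00 -3.1000e-01
   2.0000e-02 -1.0000e-02  4.0000e-02]
 [ 5.0162e+02 -9.6360e+01  6.7300e+01 -5.4000e-01 -1.2000e-01  1.7000e-01
  -2.0000e-02 -1.0000e-02  1.0000e-02]
 [ 5.0154e+02 -9.6590e+01  6.7280e+01 -4.9000e-01  8.0000e-02 -1.0000e-01
   1.0000e-02 -4.0000e-02 -4.0000e-02]]
mean [ 5.0187e+02 -9.5820e+01  6.7340e+01 -9.0000e-02 -2.9000e-01 -2.3000e-01
  1.0000e-02 -2.0000e-02 -0.0000e+00] 11.9
t 11.9 pos [ 0.5015 -0.0966  0.0673] turn [-0.05  0.01 -0.11] shift [-0.84 -7.41 -0.02] F [-0.49  0.08 -0.1 ] w 0.0176 q7 1.07
```

play_rows:
  targets: [0,0,0,-0.15,0,0,1,0,0,0,-0.3,0,0,1,0,0,0,-0.4,0,0,1,0,0,0,-0.5,0,0,1,0,0,0,-0.5,0,0,1]

```text
time: 12.32
eef_pos: [0.507, -0.0962, 0.0673]
eef_rot: [0.079, 0.997, 0.0, 0.0]
wrist_force: [-0.0, 1.0, -0.9]
width: 0.0173
finger_force: 59.1
```

play_rows:
  targets: [0,0,0,-0.04,0,0,1,0,0,0,-0.08,0,0,1,0,0,0,-0.12,0,0,1,0,0,0,-0.15,0,0,1,0,0,0,-0.15,0,0,1]

```text
time: 12.73
eef_pos: [0.5081, -0.0961, 0.0673]
eef_rot: [0.079, 0.997, 0.0, 0.0]
wrist_force: [0.4, 0.0, -0.9]
width: 0.017
finger_force: 59.1
```

play_rows:
  targets: [0,0,0,-0.03,0,0,1,0,0,0,-0.06,0,0,1,0,0,0,-0.09,0,0,1,0,0,0,-0.12,0,0,1,0,0,0,-0.12,0,0,1]

```text
time: 13.15
eef_pos: [0.5093, -0.0963, 0.0673]
eef_rot: [0.079, 0.997, 0.0, 0.0]
wrist_force: [-0.2, 0.4, -0.4]
width: 0.0173
finger_force: 59.1
```

```bash
python3 st.py
```

```text
[[ 5.0933e+02 -9.6340e+01  6.7270e+01 -1.7000e-01  3.5000e-01 -4.3000e-01
   3.0000e-02 -2.0000e-02 -4.0000e-02]
 [ 5.0927e+02 -9.6370e+01  6.7270e+01 -1.2500e+00  2.6000e-01 -5.2000e-01
   3.0000e-02  0.0000e+00  1.0000e-02]
 [ 5.0927e+02 -9.6350e+01  6.7260e+01  5.0000e-02 -1.1000e-01 -2.3000e-01
  -1.0000e-02  1.0000e-02  2.0000e-02]
 [ 5.0925e+02 -9.6340e+01  6.7260e+01  7.1000e-01 -1.7000e-01 -9.0000e-02
  -0.0000e+00 -5.0000e-02  4.0000e-02]]
mean [ 5.0928e+02 -9.6350e+01  6.7270e+01 -1.6000e-01  8.0000e-02 -3.2000e-01
  1.0000e-02 -1.0000e-02  1.0000e-02] 13.3
t 13.3 pos [ 0.5092 -0.0963  0.0673] turn [ 0.   -0.   -0.01] shift [-0.07 -7.56 -0.02] F [ 0.71 -0.17 -0.09] w 0.0172 q7 1.08
```

No contact yet.

play_rows:
  targets: [0,0,0,-0.03,0,0,1,0,0,0,-0.06,0,0,1,0,0,0,-0.08,0,0,1,0,0,0,-0.1,0,0,1,0,0,0,-0.1,0,0,1]

```text
time: 13.72
eef_pos: [0.5097, -0.0965, 0.0672]
eef_rot: [0.078, 0.997, -0.0, -0.001]
wrist_force: [-1.1, 0.7, -0.1]
width: 0.0176
finger_force: 59.1
```

```bash
python3 st.py
```

```text
[[ 5.0971e+02 -9.6460e+01  6.7190e+01 -1.1400e+00  7.2000e-01 -1.4000e-01
   1.5000e-01  3.0000e-01 -3.0000e-02]
 [ 5.0969e+02 -9.6450e+01  6.7190e+01 -1.1400e+00  4.5000e-01 -3.3000e-01
   1.2000e-01  3.7000e-01 -2.0000e-02]
 [ 5.0973e+02 -9.6440e+01  6.7190e+01 -1.8600e+00 -6.4000e-01 -8.0000e-02
   1.2000e-01  3.3000e-01  2.0000e-02]
 [ 5.0973e+02 -9.6440e+01  6.7190e+01 -2.1300e+00  8.8000e-01  8.1000e-01
   9.0000e-02  3.5000e-01  4.0000e-02]]
mean [ 5.0971e+02 -9.6450e+01  6.7190e+01 -1.5700e+00  3.5000e-01  6.0000e-02
  1.2000e-01  3.4000e-01  0.0000e+00] 13.8667
t 13.8667 pos [ 0.5097 -0.0964  0.0672] turn [-0.   -0.05 -0.01] shift [-0.02 -7.56 -0.03] F [-2.13  0.88  0.81] w 0.0171 q7 1.08
```

play_rows:
  targets: [0,0,0,-0.03,0,0,1,0,0,0,-0.03,0,0,1,0,0,0,-0.03,0,0,1,0,0,0,-0.03,0,0,1,0,0,0,-0.03,0,0,1]

```text
time: 14.28
eef_pos: [0.5098, -0.0965, 0.0672]
eef_rot: [0.078, 0.997, -0.0, -0.001]
wrist_force: [-3.8, 0.8, 0.6]
width: 0.0177
finger_force: 59.1
```

```bash
python3 st.py; python3 - <<'E'
from h import *
p1=np.array([.49779,-.17255]);s=status.get_state();p2=s['eef_pos'][:2]
ky=(p2-p1)/np.linalg.norm(p2-p1);kx=np.array([ky[1],-ky[0]]);print('yaw',np.degrees(np.arctan2(kx[1],kx[0])),ky)
# end wall: est local coordinates: keep camera centre
c=np.array([.5505,-.141]);print('p1 loc',(p1-c)@kx,(p1-c)@ky,'p2',(p2-c)@ky)
E
```

```text
[[ 5.0983e+02 -9.6480e+01  6.7160e+01 -3.8200e+00  7.8000e-01  5.9000e-01
   2.5000e-01  8.9000e-01 -2.0000e-02]
 [ 5.0984e+02 -9.6480e+01  6.7150e+01 -3.1000e+00  3.2000e-01  3.5000e-01
   3.6000e-01  9.3000e-01  3.0000e-02]
 [ 5.0988e+02 -9.6500e+01  6.7180e+01 -4.5400e+00  1.4400e+00  1.6800e+00
   2.6000e-01  8.9000e-01  5.0000e-02]
 [ 5.0991e+02 -9.6480e+01  6.7200e+01 -3.7600e+00  9.8000e-01  1.2100e+00
   2.9000e-01  9.7000e-01 -0.0000e+00]]
mean [ 5.0987e+02 -9.6480e+01  6.7170e+01 -3.8100e+00  8.8000e-01  9.6000e-01
  2.9000e-01  9.2000e-01  1.0000e-02] 14.4333
t 14.4333 pos [ 0.5099 -0.0965  0.0672] turn [-0.01 -0.07 -0.  ] shift [-0.   -7.55 -0.03] F [-3.76  0.98  1.21] w 0.0175 q7 1.08
yaw -9.0513954235891 [0.15732038 0.98754762]
p1 loc -0.047090177059513905 -0.03944948446435809 p2 0.037578983769594385
```

play_rows:
  targets: [0,0,0,0.2,0,0,1,0,0,0,0.6,0,0,1,0,0,0,1,0,0,1,0,0,0,1,2,0,1,0,0,0,1,4,0,1]

```text
time: 14.85
eef_pos: [0.5072, -0.0567, 0.0674]
eef_rot: [0.08, 0.997, -0.0, 0.001]
wrist_force: [-0.1, 0.8, -0.8]
width: 0.0174
finger_force: 59.1
```

```bash
python3 st.py
```

```text
[[ 5.0720e+02 -5.6660e+01  6.7410e+01 -8.0000e-02  8.0000e-01 -7.9000e-01
   4.0000e-02 -7.0000e-02 -1.0000e-02]
 [ 5.0903e+02 -4.9450e+01  6.7620e+01  2.1900e+00  3.2200e+00 -2.9000e-01
   3.2000e-01 -6.0000e-02  1.0000e-02]
 [ 5.0882e+02 -5.0960e+01  6.7600e+01 -6.1000e-01  3.7000e-01 -3.0000e-01
   1.0000e-02  5.0000e-02  2.0000e-02]
 [ 5.0804e+02 -5.3330e+01  6.7510e+01  1.8000e-01 -7.7000e-01 -2.7000e-01
   0.0000e+00  1.0000e-02  4.0000e-02]]
mean [ 5.0827e+02 -5.2600e+01  6.7540e+01  4.2000e-01  9.1000e-01 -4.1000e-01
  9.0000e-02 -1.0000e-02  1.0000e-02] 15.0
t 15.0 pos [ 0.508  -0.0533  0.0675] turn [0.11 0.12 0.2 ] shift [ -0.82 -11.79  -0.02] F [ 0.18 -0.77 -0.27] w 0.0175 q7 1.01
```

play_rows:
  targets: [0,0,0,-1,0.2,0,1,0,0,0,-2.5,0.2,0,1,0,0,0,-4,0.2,0,1,0,0,0,-5.2,0.2,0,1,0,0,0,-5.6,0.2,0,1]

```text
time: 15.42
eef_pos: [0.5649, -0.0639, 0.0674]
eef_rot: [0.08, 0.997, -0.0, 0.002]
wrist_force: [0.3, 0.4, -0.4]
width: 0.0172
finger_force: 59.1
```

play_rows:
  targets: [0,0,0,0,0,0,1,0,0,0,0,0,0,1,0,0,0,0,0,0,1,0,0,0,0,0,0,1,0,0,0,0,0,0,1]

```text
time: 15.83
eef_pos: [0.5618, -0.0622, 0.0673]
eef_rot: [0.078, 0.997, -0.0, -0.0]
wrist_force: [0.0, -0.2, -0.8]
width: 0.0177
finger_force: 59.1
```

```bash
python3 st.py; python3 - <<'E'
from h import *
ky=np.array([.1573,.98755]);kx=np.array([ky[1],-ky[0]]);c=np.array([.5505,-.141]);p=status.get_state()['eef_pos'][:2]-c
print('loc',p@kx,p@ky)
E
```

```text
[[ 5.6184e+02 -6.2180e+01  6.7270e+01  4.0000e-02 -2.4000e-01 -7.7000e-01
  -4.0000e-02  2.0000e-02 -4.0000e-02]
 [ 5.6203e+02 -6.2160e+01  6.7290e+01  5.4000e-01  3.5000e-01 -5.6000e-01
   0.0000e+00 -4.0000e-02 -2.0000e-02]
 [ 5.6218e+02 -6.2180e+01  6.7300e+01 -4.5000e-01  1.8000e-01 -8.4000e-01
  -0.0000e+00  4.0000e-02 -1.0000e-02]
 [ 5.6228e+02 -6.2220e+01  6.7270e+01  4.7000e-01 -2.0000e-02  2.4000e-01
  -3.0000e-02  0.0000e+00 -1.0000e-02]]
mean [ 5.6208e+02 -6.2190e+01  6.7280e+01  1.5000e-01  7.0000e-02 -4.8000e-01
 -2.0000e-02  1.0000e-02 -2.0000e-02] 15.9833
t 15.9833 pos [ 0.5623 -0.0622  0.0673] turn [-0.   -0.01  0.  ] shift [  4.64 -11.76  -0.02] F [ 0.47 -0.02  0.24] w 0.0178 q7 1.06
loc -0.0007599520989620533 0.07965467969806922
```

play_rows:
  targets: [0,0,0,0,-0.25,0,1,0,0,0,0,-0.5,0,1,0,0,0,0,-0.7,0,1,0,0,0,0,-0.8,0,1,0,0,0,0,-0.8,0,1]

```text
time: 16.4
eef_pos: [0.5611, -0.0708, 0.0672]
eef_rot: [0.079, 0.997, -0.0, -0.0]
wrist_force: [0.4, -0.1, 0.2]
width: 0.0173
finger_force: 59.1
```

play_rows:
  targets: [0,0,0,0,-0.04,0,1,0,0,0,0,-0.08,0,1,0,0,0,0,-0.12,0,1,0,0,0,0,-0.16,0,1,0,0,0,0,-0.2,0,1]

```text
time: 16.82
eef_pos: [0.5609, -0.0721, 0.0672]
eef_rot: [0.078, 0.997, 0.0, -0.0]
wrist_force: [0.6, -0.1, -1.0]
width: 0.0175
finger_force: 59.1
```

play_rows:
  targets: [0,0,0,0,-0.03,0,1,0,0,0,0,-0.06,0,1,0,0,0,0,-0.09,0,1,0,0,0,0,-0.1,0,1,0,0,0,0,-0.1,0,1]

```text
time: 17.23
eef_pos: [0.5608, -0.0731, 0.0673]
eef_rot: [0.079, 0.997, 0.0, -0.0]
wrist_force: [-0.9, 0.6, -0.7]
width: 0.0175
finger_force: 59.1
```

```bash
python3 st.py
```

```text
[[ 5.6081e+02 -7.3150e+01  6.7250e+01 -9.0000e-01  5.7000e-01 -6.5000e-01
  -3.0000e-02  1.0000e-02  0.0000e+00]
 [ 5.6083e+02 -7.3150e+01  6.7280e+01 -9.0000e-02  7.0000e-01 -9.1000e-01
  -3.0000e-02 -6.0000e-02 -0.0000e+00]
 [ 5.6081e+02 -7.3100e+01  6.7260e+01 -6.0000e-02 -6.9000e-01  1.2000e-01
  -0.0000e+00  2.0000e-02  0.0000e+00]
 [ 5.6080e+02 -7.3120e+01  6.7250e+01 -3.6000e-01 -2.1000e-01 -4.4000e-01
   2.0000e-02 -3.0000e-02  2.0000e-02]]
mean [ 5.6081e+02 -7.3130e+01  6.7260e+01 -3.5000e-01  1.0000e-01 -4.7000e-01
 -1.0000e-02 -2.0000e-02  1.0000e-02] 17.3833
t 17.3833 pos [ 0.5608 -0.0731  0.0673] turn [ 0.01 -0.   -0.01] shift [  4.66 -10.66  -0.03] F [-0.36 -0.21 -0.44] w 0.0177 q7 1.08
```

play_rows:
  targets: [0,0,0,0,-0.03,0,1,0,0,0,0,-0.06,0,1,0,0,0,0,-0.08,0,1,0,0,0,0,-0.1,0,1,0,0,0,0,-0.1,0,1]

```text
time: 17.8
eef_pos: [0.5607, -0.0742, 0.0673]
eef_rot: [0.079, 0.997, -0.0, -0.0]
wrist_force: [0.0, 0.0, 0.1]
width: 0.0175
finger_force: 59.1
```

play_rows:
  targets: [0,0,0,0,-0.03,0,1,0,0,0,0,-0.05,0,1,0,0,0,0,-0.07,0,1,0,0,0,0,-0.07,0,1,0,0,0,0,-0.07,0,1]

```text
time: 18.22
eef_pos: [0.5606, -0.0746, 0.0673]
eef_rot: [0.078, 0.997, 0.0, 0.0]
wrist_force: [-0.0, 1.2, -1.2]
width: 0.0172
finger_force: 59.1
```

```bash
python3 st.py
```

```text
[[ 5.6059e+02 -7.4590e+01  6.7280e+01 -1.0000e-02  1.1900e+00 -1.2200e+00
   1.5000e-01 -4.0000e-02  7.0000e-02]
 [ 5.6057e+02 -7.4570e+01  6.7280e+01  4.1000e-01  1.3000e+00 -6.6000e-01
   1.9000e-01 -2.0000e-02  7.0000e-02]
 [ 5.6057e+02 -7.4610e+01  6.7260e+01 -3.4000e-01  1.3100e+00 -3.3000e-01
   1.9000e-01  3.0000e-02  3.0000e-02]
 [ 5.6059e+02 -7.4640e+01  6.7270e+01  1.5000e-01  1.3200e+00 -9.8000e-01
   2.0000e-01 -3.0000e-02 -1.0000e-02]]
mean [ 5.6058e+02 -7.4600e+01  6.7270e+01  5.0000e-02  1.2800e+00 -8.0000e-01
  1.8000e-01 -2.0000e-02  4.0000e-02] 18.3667
t 18.3667 pos [ 0.5606 -0.0746  0.0673] turn [ 0.02  0.   -0.  ] shift [  4.66 -10.51  -0.03] F [ 0.15  1.32 -0.98] w 0.0176 q7 1.08
```

Contact at 1.3 N. I press slightly more and hold.

play_rows:
  targets: [0,0,0,0,-0.03,0,1,0,0,0,0,-0.04,0,1,0,0,0,0,-0.04,0,1,0,0,0,0,-0.04,0,1,0,0,0,0,-0.04,0,1]

```text
time: 18.78
eef_pos: [0.5606, -0.0747, 0.0673]
eef_rot: [0.078, 0.997, 0.0, 0.0]
wrist_force: [-0.2, 3.4, 0.2]
width: 0.0168
finger_force: 59.1
```

```bash
python3 st.py; python3 - <<'E'
from h import *
ky=np.array([.1573,.98755]);kx=np.array([ky[1],-ky[0]])
p2=np.array([.50985,-.09648]);p3=status.get_state()['eef_pos'][:2]
x=p2@kx+.047; y=p3@ky-.007-.095
h=x*kx+y*ky;print('hole TCP',h, 'centre',(h+.035*ky))
E
```

```text
[[ 5.6060e+02 -7.4710e+01  6.7270e+01 -2.3000e-01  3.4300e+00  2.1000e-01
   6.5000e-01 -2.0000e-02 -6.0000e-02]
 [ 5.6060e+02 -7.4720e+01  6.7280e+01  6.4000e-01  2.4600e+00 -1.1500e+00
   6.9000e-01 -4.0000e-02 -0.0000e+00]
 [ 5.6059e+02 -7.4730e+01  6.7290e+01  2.9000e-01  2.8500e+00 -2.7000e-01
   6.7000e-01 -5.0000e-02  0.0000e+00]
 [ 5.6058e+02 -7.4750e+01  6.7280e+01 -0.0000e+00  3.2600e+00 -6.3000e-01
   7.7000e-01 -7.0000e-02 -4.0000e-02]]
mean [ 5.6059e+02 -7.4730e+01  6.7280e+01  1.8000e-01  3.0000e+00 -4.6000e-01
  7.0000e-01 -5.0000e-02 -2.0000e-02] 18.9333
t 18.9333 pos [ 0.5606 -0.0747  0.0673] turn [0.04 0.01 0.01] shift [  4.67 -10.49  -0.03] F [-0.    3.26 -0.63] w 0.0174 q7 1.08
hole TCP [ 0.54485071 -0.17552695] centre [ 0.55035621 -0.1409627 ]
```

play_rows:
  targets: [0,0,0,0,0,0,1,0,0,0,0,0,0,1,0,0,0,0,0.3,0,1,0,0,0,0,0.7,0,1,0,0,0,0,1,0,1]

```text
time: 19.35
eef_pos: [0.5619, -0.0659, 0.0672]
eef_rot: [0.079, 0.997, -0.001, -0.0]
wrist_force: [0.7, -0.6, -0.4]
width: 0.0175
finger_force: 59.2
```

play_rows:
  targets: [0,0,0,0,0,-1.5,1,0,0,0,0,0,-4,1,0,0,0,0,0,-5.8,1,0,0,0,0,0,-5.8,1,0,0,0,0,0,-5.8,1]

```text
time: 19.77
eef_pos: [0.5627, -0.0657, 0.1261]
eef_rot: [0.079, 0.997, -0.0, 0.001]
wrist_force: [-0.8, -0.1, -0.0]
width: 0.0173
finger_force: 59.2
```

```bash
python3 -c "
from h import *
go([.5449,-.1755,.115],np.radians(81))"
```

```text
t 19.7667 pos [ 0.5627 -0.0657  0.1261] turn [-0.02  0.12 -0.03] shift [  0.03 -11.12   1.11] F [-0.81 -0.13 -0.02] w 0.0173 q7 1.1
```

play_rows:
  targets: [0,0,0,0,-3,0,1,0,0,0,0,-6,0,1,0,0,0,0,-9,0,1,0,0,0,0,-10.8,0,1,0,0,0,0,-11.1,0,1]

```text
time: 20.18
eef_pos: [0.542, -0.1809, 0.1237]
eef_rot: [0.082, 0.997, -0.002, -0.002]
wrist_force: [-0.4, -0.4, -1.0]
width: 0.0179
finger_force: 59.2
```

play_rows:
  targets: [0,0,0,0,0,0.5,1,0,0,0,0,0,1,1,0,0,0,0,0,1,1,0,0,0,0,0,1,1,0,0,0,0,0,1,1]

```text
time: 20.6
eef_pos: [0.5449, -0.1734, 0.115]
eef_rot: [0.077, 0.997, 0.0, -0.0]
wrist_force: [-0.1, -1.2, -1.3]
width: 0.0176
finger_force: 59.2
```

```bash
sed -i 's/^go.*/go([.5449,-.1755,.105],np.radians(81))/' st.py; python3 st.py
```

```text
[[ 5.4494e+02 -1.7336e+02  1.1504e+02 -1.4000e-01 -1.1800e+00 -1.2700e+00
  -0.0000e+00 -2.0000e-02 -1.0000e-02]
 [ 5.4502e+02 -1.7374e+02  1.1524e+02 -5.5000e-01 -2.6000e-01 -1.2000e-01
  -4.0000e-02 -2.0000e-02 -4.0000e-02]
 [ 5.4500e+02 -1.7407e+02  1.1536e+02 -6.7000e-01 -7.3000e-01 -1.6100e+00
   0.0000e+00  6.0000e-02  1.0000e-02]
 [ 5.4495e+02 -1.7433e+02  1.1541e+02  2.1000e-01 -4.4000e-01  3.0000e-02
  -2.0000e-02 -1.0000e-02  2.0000e-02]]
mean [ 5.4498e+02 -1.7388e+02  1.1526e+02 -2.9000e-01 -6.5000e-01 -7.5000e-01
 -1.0000e-02  0.0000e+00 -0.0000e+00] 20.75
t 20.75 pos [ 0.545  -0.1743  0.1154] turn [0.01 0.02 0.05] shift [-0.01 -0.12  1.04] F [ 0.21 -0.44  0.03] w 0.0175 q7 1.27
```

play_rows:
  targets: [0,0,0,0,-0.05,0.5,1,0,0,0,0,-0.05,1,1,0,0,0,0,-0.05,1,1,0,0,0,0,-0.05,1,1,0,0,0,0,-0.05,1,1]

```text
time: 21.17
eef_pos: [0.5445, -0.1754, 0.1051]
eef_rot: [0.079, 0.997, 0.0, -0.0]
wrist_force: [0.1, -0.1, 0.4]
width: 0.0174
finger_force: 59.2
```

play_rows:
  targets: [0,0,0,0,0,0,1,0,0,0,0,0,0,1,0,0,0,0,0,0,1,0,0,0,0,0,0,1,0,0,0,0,0,0,1]

```text
time: 21.58
eef_pos: [0.5446, -0.1755, 0.1053]
eef_rot: [0.079, 0.997, 0.0, 0.0]
wrist_force: [-0.3, 0.6, -0.7]
width: 0.0173
finger_force: 59.2
```

```bash
python3 st.py
```

```text
[[ 5.4464e+02 -1.7548e+02  1.0534e+02 -2.8000e-01  5.6000e-01 -6.8000e-01
  -2.0000e-02 -3.0000e-02 -2.0000e-02]
 [ 5.4462e+02 -1.7548e+02  1.0530e+02  1.9000e-01 -2.6000e-01 -1.0000e-01
   2.0000e-02 -1.0000e-02  5.0000e-02]
 [ 5.4459e+02 -1.7546e+02  1.0529e+02  8.3000e-01 -1.9000e-01 -1.4300e+00
  -0.0000e+00  1.0000e-02  1.0000e-02]
 [ 5.4461e+02 -1.7543e+02  1.0530e+02 -7.9000e-01 -5.4000e-01 -1.1400e+00
   3.0000e-02 -1.0000e-02 -1.0000e-01]]
mean [ 5.4461e+02 -1.7546e+02  1.0531e+02 -1.0000e-02 -1.1000e-01 -8.4000e-01
  0.0000e+00 -1.0000e-02 -2.0000e-02] 21.7333
t 21.7333 pos [ 0.5446 -0.1754  0.1053] turn [ 0.    0.   -0.01] shift [-0.03 -0.    0.03] F [-0.79 -0.54 -1.14] w 0.0171 q7 1.26
```

play_rows:
  targets: [0,0,0,-0.03,0,0.3,1,0,0,0,-0.03,0,0.6,1,0,0,0,-0.03,0,0.9,1,0,0,0,-0.03,0,1.2,1,0,0,0,-0.03,0,1.3,1]

```text
time: 22.15
eef_pos: [0.5445, -0.1754, 0.0915]
eef_rot: [0.079, 0.997, 0.0, -0.001]
wrist_force: [0.1, 0.3, -0.8]
width: 0.0178
finger_force: 59.2
```

```bash
python3 st.py
```

```text
[[ 5.4448e+02 -1.7541e+02  9.1530e+01  1.2000e-01  2.5000e-01 -7.7000e-01
   4.0000e-02 -4.0000e-02  0.0000e+00]
 [ 5.4449e+02 -1.7542e+02  9.1580e+01 -1.6000e-01  3.4000e-01 -8.0000e-02
  -1.0000e-02 -1.0000e-02 -6.0000e-02]
 [ 5.4462e+02 -1.7545e+02  9.1850e+01  3.7000e-01  1.3800e+00  5.9000e-01
   6.0000e-02 -4.0000e-02  4.0000e-02]
 [ 5.4480e+02 -1.7543e+02  9.2060e+01 -7.1000e-01 -3.7000e-01 -1.0500e+00
  -0.0000e+00 -0.0000e+00 -3.0000e-02]]
mean [ 5.4460e+02 -1.7543e+02  9.1760e+01 -1.0000e-01  4.0000e-01 -3.3000e-01
  2.0000e-02 -2.0000e-02 -1.0000e-02] 22.3
t 22.3 pos [ 0.5448 -0.1754  0.0921] turn [ 0.01 -0.02 -0.  ] shift [-0.01 -0.01 -1.29] F [-0.71 -0.37 -1.05] w 0.0172 q7 1.26
```

The foot is in the hole with no force on it. Continuing down.

play_rows:
  targets: [0,0,0,0,0,0.4,1,0,0,0,0,0,0.8,1,0,0,0,0,0,1.2,1,0,0,0,0,0,1.5,1,0,0,0,0,0,1.7,1]

```text
time: 22.72
eef_pos: [0.5446, -0.1754, 0.0747]
eef_rot: [0.078, 0.997, 0.0, -0.0]
wrist_force: [-0.3, 0.2, -0.6]
width: 0.0171
finger_force: 59.2
```

play_rows:
  targets: [0,0,0,0,0,0.05,1,0,0,0,0,0,0.1,1,0,0,0,0,0,0.15,1,0,0,0,0,0,0.2,1,0,0,0,0,0,0.25,1]

```text
time: 23.13
eef_pos: [0.545, -0.1756, 0.0728]
eef_rot: [0.079, 0.997, 0.0, 0.0]
wrist_force: [0.0, 0.6, -0.5]
width: 0.0174
finger_force: 59.2
```

```bash
python3 st.py
```

```text
[[ 5.4500e+02 -1.7556e+02  7.2850e+01  1.0000e-02  5.7000e-01 -4.9000e-01
  -0.0000e+00  1.0000e-02  3.0000e-02]
 [ 5.4492e+02 -1.7551e+02  7.2750e+01 -2.8000e-01 -1.0000e-01 -4.9000e-01
   6.0000e-02  1.0000e-02 -5.0000e-02]
 [ 5.4490e+02 -1.7551e+02  7.2770e+01 -2.3000e-01 -4.3000e-01 -8.2000e-01
  -1.0000e-02  2.0000e-02 -4.0000e-02]
 [ 5.4490e+02 -1.7554e+02  7.2800e+01  1.0200e+00  4.8000e-01 -2.4000e-01
  -6.0000e-02  1.0000e-02  3.0000e-02]]
mean [ 5.4493e+02 -1.7553e+02  7.2790e+01  1.3000e-01  1.3000e-01 -5.1000e-01
 -0.0000e+00  1.0000e-02 -1.0000e-02] 23.2833
t 23.2833 pos [ 0.5449 -0.1755  0.0728] turn [ 0.    0.   -0.01] shift [ 0.    0.   -3.22] F [ 1.02  0.48 -0.24] w 0.0175 q7 1.24
```

Floor expected at TCP z of about 0.0717, so I ease down until it bears.

play_rows:
  targets: [0,0,0,0,0,0.03,1,0,0,0,0,0,0.06,1,0,0,0,0,0,0.09,1,0,0,0,0,0,0.12,1,0,0,0,0,0,0.12,1]

```text
time: 23.7
eef_pos: [0.5448, -0.1755, 0.0715]
eef_rot: [0.079, 0.997, 0.0, -0.0]
wrist_force: [1.0, -0.5, -0.3]
width: 0.0173
finger_force: 59.2
```

```bash
python3 st.py
```

```text
[[ 5.4481e+02 -1.7552e+02  7.1470e+01  1.0100e+00 -4.8000e-01 -3.1000e-01
  -2.0000e-02  6.0000e-02  2.0000e-02]
 [ 5.4486e+02 -1.7549e+02  7.1520e+01  9.8000e-01 -1.5000e-01  3.1000e-01
   3.0000e-02 -5.0000e-02  1.0000e-02]
 [ 5.4488e+02 -1.7546e+02  7.1530e+01  6.1000e-01  8.0000e-01 -1.3100e+00
   1.0000e-02  1.0000e-02 -1.0000e-02]
 [ 5.4491e+02 -1.7553e+02  7.1580e+01 -6.7000e-01 -3.4000e-01  4.0000e-01
   2.0000e-02  0.0000e+00  2.0000e-02]]
mean [ 5.4486e+02 -1.7550e+02  7.1530e+01  4.8000e-01 -4.0000e-02 -2.3000e-01
  1.0000e-02  1.0000e-02  1.0000e-02] 23.85
t 23.85 pos [ 0.5449 -0.1755  0.0716] turn [ 0.    0.   -0.01] shift [ 0.    0.   -3.34] F [-0.67 -0.34  0.4 ] w 0.0175 q7 1.24
```

play_rows:
  targets: [0,0,0,0,0,0.03,1,0,0,0,0,0,0.06,1,0,0,0,0,0,0.08,1,0,0,0,0,0,0.08,1,0,0,0,0,0,0.08,1]

```text
time: 24.27
eef_pos: [0.545, -0.1755, 0.0712]
eef_rot: [0.079, 0.997, -0.0, 0.0]
wrist_force: [-0.7, 0.3, 5.3]
width: 0.0179
finger_force: 59.9
```

```bash
python3 st.py
```

```text
[[ 5.4496e+02 -1.7552e+02  7.1240e+01 -6.6000e-01  2.9000e-01  5.3300e+00
   1.0000e-01  3.3000e-01  1.0000e-02]
 [ 5.4502e+02 -1.7551e+02  7.1270e+01 -1.6700e+00 -6.6000e-01  5.9200e+00
   5.0000e-02  3.2000e-01 -0.0000e+00]
 [ 5.4498e+02 -1.7548e+02  7.1240e+01 -1.2100e+00  7.6000e-01  6.0100e+00
   8.0000e-02  3.2000e-01  2.0000e-02]
 [ 5.4502e+02 -1.7550e+02  7.1260e+01 -1.1100e+00  1.1000e-01  4.1900e+00
   6.0000e-02  3.3000e-01 -2.0000e-02]]
mean [ 5.450e+02 -1.755e+02  7.125e+01 -1.160e+00  1.200e-01  5.360e+00
  7.000e-02  3.300e-01  0.000e+00] 24.4167
t 24.4167 pos [ 0.545  -0.1755  0.0713] turn [-0.    0.03 -0.01] shift [ 0.01 -0.   -3.37] F [-1.11  0.11  4.19] w 0.0173 q7 1.24
```

The pole bears on the floor of the hole (5 N up). Releasing.

play_rows:
  targets: [0,0,0,0,0,0,2,0,0,0,0,0,0,3,0,0,0,0,0,0,5,0,0,0,0,0,0,7,0,0,0,0,0,0,7]

```text
time: 24.83
eef_pos: [0.5448, -0.1755, 0.0706]
eef_rot: [0.079, 0.997, 0.0, -0.0]
wrist_force: [-0.5, 0.3, -0.2]
width: 0.0652
finger_force: 0.0
```

play_rows:
  targets: [0,0,0,0,0,0,7,0,0,0,0,0,0,7,0,0,0,0,0,0,7,0,0,0,0,0,0,7,0,0,0,0,0,0,7]

```text
time: 25.25
eef_pos: [0.5449, -0.1755, 0.0708]
eef_rot: [0.079, 0.997, 0.0, 0.0]
wrist_force: [-0.4, -0.2, 0.2]
width: 0.07
finger_force: 0.0
```

play_rows:
  targets: [0,0,0,0,0,-1,7,0,0,0,0,0,-3,7,0,0,0,0,0,-6,7,0,0,0,0,0,-9,7,0,0,0,0,0,-12,7]

```text
time: 25.67
eef_pos: [0.5446, -0.1754, 0.1927]
eef_rot: [0.078, 0.997, 0.0, -0.0]
wrist_force: [0.0, -0.6, 0.4]
width: 0.0702
finger_force: 0.0
```

play_rows:
  targets: [0,0,0,1.5,0,-0.5,7,0,0,0,4,0,-1,7,0,0,0,7,0,-1,7,0,0,0,9,0,-1,7,0,0,0,9,0,-1,7]

```text
time: 26.08
eef_pos: [0.4505, -0.1612, 0.2014]
eef_rot: [0.079, 0.997, -0.001, -0.003]
wrist_force: [-1.0, 0.1, -0.4]
width: 0.0696
finger_force: 0.0
```

```bash
python3 - <<'E'
from h import *
s=status.get_state();print(s['time'],s['eef_pos'],s['width'],s['wrist_force'])
d=get_image('scene');P=cloud(d);save('end.png',cv2.resize(d['image'][80:340,150:470],None,fx=2,fy=2))
m=(np.hypot(P[...,0]-.545,P[...,1]+.1755)<.02);z=P[...,2]
for lo in np.arange(.06,.13,.01):
    q=P[m&(z>lo)&(z<lo+.01)];print(round(lo,2),len(q),q.mean(0).round(4) if len(q) else '')
print('top',np.nanmax(z[m&(z<.16)]))
E
```

```text
26.0833 [ 0.45049509 -0.16123164  0.20138208] 0.06955201942256524 [-0.97615842  0.10972391 -0.41666414]
0.06 16 [ 0.5466 -0.1704  0.0645]
0.07 24 [ 0.5465 -0.1689  0.0758]
0.08 27 [ 0.5469 -0.1682  0.0849]
0.09 27 [ 0.5474 -0.1684  0.0951]
0.1 29 [ 0.5477 -0.1691  0.1051]
0.11 29 [ 0.5475 -0.1691  0.1158]
0.12 27 [ 0.546  -0.1717  0.1231]
0.13 0 
top 0.12790644837380177
```

View pics/end.png

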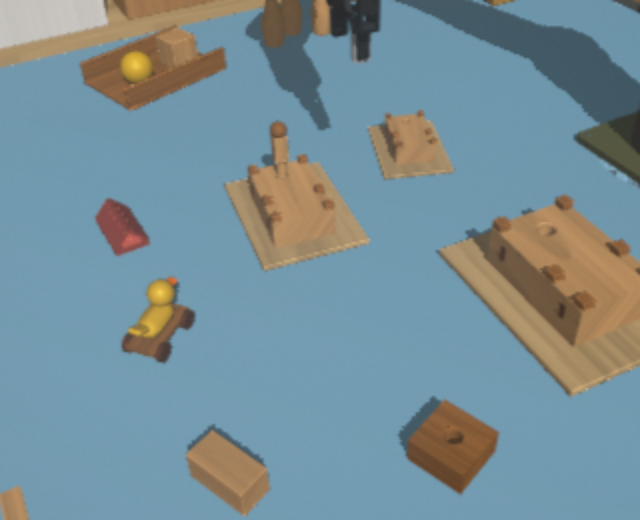

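The pole stands upright in the middle fort at (280,150). Its top is at 0.128 m, against 0.127 m expected when fully home. The other toys have not moved and the gripper is clear.

```bash
python3 -c "
from cell import job
print(job.job_done())"
```

```text
the job is handed in; nothing more can be done
None
```

The keep was touched on its near wall (right end, then left) and on its left end wall, each at about 5 N or less. The flagpole now stands upright, fully home in the middle fort's hole, the other toys look unmoved in the final picture, and the job is handed in at about 26 s.

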